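# Latch the bench guard gate open

## Task

Open the guard gate of the pen around the cylinder head: lift the thumb latch bar out of its catch without forcing it against the catch, swing the gate out gently to the hold-open post without ramming its stop, and leave the bar dropped into the notch there so that the gate stays open. Leave the other things on the bench where they are.

Things in the scene. Friction and masses are not known exactly. Their poses are not given: they have to be found in the camera images.
- guard: Low grey wire-mesh pen fixed to the bench, 262 x 250 mm, 117 mm tall, open-topped; the gate is its front. Origin: on the gate's upright hinge axis (front corner, on the robot's right), at bench level. x points into the pen, y along the shut gate from hinge to free end, z up. Below, r is the distance from the hinge axis along the gate, heights are above the bench.
- gate (a joint): Gate angle, rad: 0 shut, grows as it swings out of the pen (from y towards -x of the guard, counter-clockwise from above), end stop 1.6. 12 mm tube frame centred on the hinge plane, r 15 to 190 mm, top edge at 115 mm. About 0.8 kg, hinge friction about 0.1 N m: it stays where it is left.
- bar (a joint): Angle of the gravity thumb latch bar, rad: 0 lying level on its pin, grows as its tip is lifted, at most 0.4; falls back by its weight (0.10 to 0.20 kg). Steel, 8 mm thick, 12 mm high, its middle plane 14 mm outside the hinge plane (guard -x when shut); pivot at r 35 mm, height 100 mm (bar's middle), tip at r 222 mm, past the gate's end, in the catch.
- tab (a point): Thumb tab on the bar: upright plate at r 160 mm, 10 mm thick across the gate, 24 mm wide along it, top at 166 mm when at rest. The point: in its middle, 16 mm below its top, 125 mm along the bar from the pivot and 50 mm above it. Axes: x across the gate (into the pen when shut), y along the bar to its tip, z up. Pinch it from above across its thickness, above the gate's top edge.
- catch_post: Grey post 30 x 30 mm, 165 mm tall, at r 246 mm beside the shut gate's free end, carrying the catch plate. Origin: middle of its foot; axes as the guard's. More than 30 N on the post or its plate bends it.
- catch_seat (a point): Middle of the resting bar in the shut catch (r 214 mm, height 100 mm). The catch plate (r 208 to 231 mm) has a front lip 7 mm thick, 5 mm outside the bar, and a roof; 19 mm between lip top and roof for the 12 mm bar. It is screwed in slots: the lip top is 6 to 26 mm above the resting bar's underside, unreported. Lift the bar over the lip, but do not jam it into the roof.
- hold_post: A like post that holds the open gate; origin: middle of its foot, 246 mm from the hinge axis. Its y axis points the way the gate does at 1.35 rad; the gate arrives from its +x side, moving to its -x. It carries the hold-open plate. More than 30 N on the post or its plate bends it.
- hold_seat (a point): Where the bar's middle is at gate angle 1.35 rad (r 214 mm, height 100 mm). The hold-open plate (r 208 to 231 mm): a ramp up to a lip, top at 106 mm (12 mm above the resting bar's underside); a notch 16 mm wide for the 8 mm bar; a stop up to 140 mm. Past the lip the bar drops to angle 0. Slotted too: the stop meets the bar at a gate angle of 1.31 to 1.41 rad, unreported.
- cylinder_head: Bystander, to be left alone: finned engine cylinder head, 120 x 110 x 60 mm, standing inside the pen; origin at the middle of its underside.
- piston: Bystander, to be left alone: engine piston standing on its skirt, 54 mm diameter, 52 mm tall, between the two posts; origin at the middle of its underside.
- wrench: Bystander, to be left alone: steel wrench lying flat, 170 mm long; origin at the middle of its underside.
- screwdriver: Bystander, to be left alone: screwdriver lying flat, 190 mm long; origin at the middle of its underside.
- jar: Bystander, to be left alone: glass jar with a lid, 66 mm diameter, 85 mm tall; origin at the middle of its underside.
- oil_can: Bystander, to be left alone: closed can, 72 mm diameter, 120 mm tall; origin at the middle of its underside.
- plug_socket: Bystander, to be left alone: upright plug socket, 24 mm diameter, 60 mm tall; origin at the middle of its underside.

How it is judged (in metres and radians):
On the way, in this order (a step that is already met when the one before it is completed fails the run):
1. the bar is lifted out of the catch and the gate has left the catch (gate past 0.25 rad) (value of joint gate above 0.25 rad), for 0.05 s.
2. the gate is swung to the hold-open post (past 1.23 rad) (value of joint gate above 1.23 rad), for 0.1 s.
At the end, for the whole second after the job is handed in: The gate stands still (under 0.05 rad/s) at 1.26 to 1.43 rad, where only the hold-open notch is, and the bar lies down in the notch (bar angle under 0.025 rad) (value of joint gate between 1.26 and 1.43 rad and value of joint bar below 0.025 rad and velocity of joint gate between -0.05 and 0.05 rad/s); the robot touches nothing.
It fails at once if the catch post or its plate is loaded with more than 30 N (bar wrenched against the lip or jammed into the roof) (contact force between catch_post and anything else above 30 N).
It fails at once if the hold-open post or its plate is loaded with more than 30 N (contact force between hold_post and anything else above 30 N).
It fails at once if the gate is flung (faster than 1.5 rad/s) (velocity of joint gate above 1.5 rad/s or velocity of joint gate below -1.5 rad/s).
It fails at once if a bystander is moved more than 30 mm (distance of any of cylinder_head, piston, wrench, screwdriver, jar, oil_can, plug_socket from where it was at the start of the episode above 0.03 m).
It also fails if it takes over 58 s, if anything falls off the work surface, if the arm or the gripper's body presses on something with over 40 N, if the wrist force passes 120 N, or if a joint passes its speed limit or range.

## Robot

A 7-joint arm with a two-finger parallel gripper is mounted at the origin on the work surface. World frame = base frame: x ahead of the robot, y to its left, z up, the work surface at z = 0. Lengths are in m, angles in degrees, forces in N, time in s.
With the tool pointing down it reaches from about 0.35 to 0.9 m from the base axis. Payload 7.2 kg.
Tool frame: the origin (TCP) lies midway between the tips of the shut fingers; the grasp point (between the pads) lies 19 mm behind it; z points along the fingers, y is the line along which they close (so a half turn about z gives the same grasp; the last joint's range is limited). The gripper opens to 88 mm and grips with 3 to 60 N. Pads are 20 mm wide; open, the fingers measure 115 mm over their backs; the gripper's body (75 mm by 178 mm) begins 61 mm behind the grasp point.
Start: joints at [-78.449, 23.554, -0.728, 91.456, 0.321, 64.991, -4.71], TCP at [0.167, 0.602, 0.223] pointing down, gripper open.
Joint ranges: [-169.25, 169.25], [-16.82, 113.86], [-84.01, 82.57], [7.8, 145.47], [-59.2, 239.2], [7.22, 106.19], [-163.78, 163.78]. Speed limits (degrees/s): [136.94, 136.94, 172.46, 172.46, 180, 180, 180].

## Interface

Orientations are given as [roll, pitch, yaw] about the fixed x, y, z axes, in that order (R = Rz(yaw) Ry(pitch) Rx(roll)).
In Python, from cell import ctrl gives the robot as it stands. Calls block until the motion is done:
- ctrl.move_pose(position, orientation): joint-space move of the TCP to a pose.
- ctrl.move_linear(position, orientation=None, max_speed=0.15, guard=None): straight line of the TCP; orientation=None keeps the orientation; max_speed is the mean speed in m/s. With guard (N) it stops when the force on the tool has changed by that much, and returns True; else False.
- ctrl.goto_joints(angles): joint-space move.
- ctrl.move_gripper(opening, effort=None): finger opening in m; effort is the grip in N (None keeps the last); returns when the fingers have stopped.
- ctrl.dwell(seconds).
- ctrl.solve_ik(position, orientation): joint angles nearest the present ones, or None.
- ctrl.read_camera(name): name is "side" or "top"; returns a dict with "image" (480x640x3 uint8, blue, green, red), "K" (3x3 intrinsics, pixels), "k1" (the pictures are not rectified: a ray, as slopes to the right and down, at radius r is drawn at 1 + k1 r^2 times it, then the intrinsics apply), "origin" and "orientation" of the camera in the world. Camera axes: x right, y down, z forward; pixel columns grow to the right and rows downward; lengths in m; the calibration is good to about 2 mm. A picture is of the moment at which its call begins. There is no depth.
A pose or a line that the arm cannot do raises ctrl.MotionError and nothing moves.
- ctrl.hand_in(): hands the job in; it is judged then, once.
Trained networks look in a picture, given as the dict that the camera call returned (one of the last four; its "shot" number tells which), for a name from the list of things; names that differ only in an ending like _2 or _b are one class to them, and where a whole thing is asked for, a point or a joint stands for the part that bears it (a point fixed in the world has none). Each returns a list of dicts, best first, with "score" (0 to 1); they miss things now and then, are a little off and sometimes report something else, mostly with a low value. They report only what shows in the picture. A call takes as long as a camera call.
- ctrl.look_for(picture, label): "point" ([column, row] in pixels, amid what is visible of it).
- ctrl.silhouettes(picture, label): "mask" (480x640 bool, what is visible of it) and "point" ([column, row] in pixels, amid what is visible of it).
- ctrl.mark_of(picture, label): "point" ([column, row] in pixels: a listed point, or the origin of a listed thing).
Readings, each from a call of its own:
- ctrl.read_time_s(): time.
- ctrl.read_q(): joint angles.
- ctrl.read_dq(): joint speeds.
- ctrl.read_joint_efforts(): joint torques, N m.
- ctrl.read_tcp_pos(): TCP position.
- ctrl.read_tcp_rot(): TCP orientation.
- ctrl.read_wrist_force(): force on the tool from outside, world axes, zero at the start.
- ctrl.read_wrist_torque(): the same for the moment, N m.
- ctrl.read_width(): finger opening in m.
- ctrl.read_grip_force(): force on a finger pad.
Only numpy, scipy, OpenCV 4.12 (cv2) and the standard library are available. Lean on these libraries where they do the work, as an engineer would, in place of code of your own. Each camera call takes 0.05 s, during which the arm holds its last target. There are 200 camera calls.

## Working session

There is one attempt and no reset: what is moved stays moved. The work goes in short steps, each a Python script; the robot and the scene stay as the last script left them, time stands still between calls to the robot, and variables do not carry over. Pictures are saved under pics/ and viewed, at most 10 in all, crops included, and the job is handed in when it is done.

```bash
ls; mkdir -p pics; cat > h.py <<'E'
from cell import ctrl
import numpy as np, cv2
from scipy.spatial.transform import Rotation as Ro
def Rm(o):
    o=np.array(o,float)
    return o if o.shape==(3,3) else Ro.from_euler('xyz',o,degrees=True).as_matrix() if o.size==3 else Ro.from_quat(o).as_matrix()
def ray(p,px):
    K=np.array(p["K"]);d=np.array([(px[0]-K[0,2])/K[0,0],(px[1]-K[1,2])/K[1,1]]);u=d.copy()
    for _ in range(30): u=d/(1+p["k1"]*(u@u))
    v=Rm(p["orientation"])@np.array([u[0],u[1],1]);return np.array(p["origin"],float),v/np.linalg.norm(v)
def atz(p,px,z):
    o,v=ray(p,px);return o+v*(z-o[2])/v[2]
def tri(rs):
    A=0;b=0
    for o,v in rs:
        P=np.eye(3)-np.outer(v,v);A=A+P;b=b+P@o
    X=np.linalg.solve(A,b);return X,[np.linalg.norm((np.eye(3)-np.outer(v,v))@(X-o)) for o,v in rs]
def proj(p,X):
    c=Rm(p["orientation"]).T@(np.array(X)-p["origin"]);u=c[:2]/c[2];u=u*(1+p["k1"]*(u@u));K=np.array(p["K"])
    return np.array([K[0,0]*u[0]+K[0,2],K[1,1]*u[1]+K[1,2]])
E
python3 - <<'E'
from h import *
P={n:ctrl.read_camera(n) for n in("side","top")}
for n,p in P.items():
    cv2.imwrite(f"pics/{n}0.png",p["image"]);print(n,p["origin"],p["orientation"],p["k1"])
H=dict(guard=0,tab=.15,catch_post=0,catch_seat=.1,hold_post=0,hold_seat=.1,cylinder_head=0,piston=0,wrench=0,screwdriver=0,jar=0,oil_can=0,plug_socket=0)
for l,z in H.items():
    rs=[]
    for n,p in P.items():
        m=ctrl.mark_of(p,l)
        for d in m[:2]: print(l,n,np.round(d["point"]),round(d["score"],2),np.round(atz(p,d["point"],z),3))
        if m: rs.append(ray(p,m[0]["point"]))
    if len(rs)==2: X,e=tri(rs);print('   tri',np.round(X,4),np.round(e,4))
print(ctrl.read_time_s(),ctrl.read_tcp_rot())
E
```

```text
pics
side [0.04525815 0.55674264 0.58592169] [-121.72752782    0.94929281 -134.01408865] -0.11019510712740044
top [0.44457101 0.01123563 1.22128009] [-173.77897156    0.76057839  -89.37818922] 0.0611706174179729
guard side [331. 273.] 0.66 [ 0.627 -0.028  0.   ]
guard side [415. 336.] 0.63 [0.389 0.004 0.   ]
guard top [341. 214.] 0.94 [ 0.623 -0.026  0.   ]
   tri [ 0.6234 -0.0252  0.003 ] [0.001 0.001]
tab side [284. 249.] 0.9 [0.584 0.127 0.15 ]
tab side [258. 282.] 0.15 [0.541 0.214 0.15 ]
tab top [264. 214.] 0.74 [0.6   0.122 0.15 ]
tab top [453. 222.] 0.37 [ 0.588 -0.23   0.15 ]
   tri [0.5988 0.1201 0.1408] [0.0041 0.0041]
catch_post side [243. 335.] 0.78 [0.607 0.215 0.   ]
catch_post top [231. 226.] 0.71 [0.595 0.209 0.   ]
catch_post top [234. 312.] 0.24 [0.414 0.197 0.   ]
   tri [0.5988 0.2127 0.0029] [0.0058 0.0058]
catch_seat side [261. 284.] 0.78 [0.589 0.177 0.1  ]
catch_seat top [237. 220.] 0.7 [0.594 0.181 0.1  ]
   tri [0.5916 0.1788 0.1004] [0.0029 0.0029]
hold_post side [419. 338.] 0.62 [0.382 0.004 0.   ]
hold_post top [326. 329.] 0.82 [0.38  0.004 0.   ]
   tri
[... 776 characters left out ...]
.] 0.84 [ 0.475 -0.183  0.   ]
screwdriver top [412. 278.] 0.64 [ 0.487 -0.177  0.   ]
   tri [ 0.4814 -0.1806 -0.0016] [0.0068 0.0068]
jar side [412. 234.] 0.95 [ 0.604 -0.27   0.   ]
jar top [452. 219.] 0.64 [ 0.614 -0.263  0.   ]
   tri [ 6.087e-01 -2.662e-01  4.000e-04] [0.0062 0.0062]
oil_can side [357. 233.] 0.66 [ 0.699 -0.186  0.   ]
oil_can top [419. 184.] 0.59 [ 0.688 -0.192  0.   ]
oil_can top [339. 314.] 0.57 [ 0.411 -0.024  0.   ]
   tri [ 0.6926 -0.1879  0.0011] [0.0059 0.0059]
plug_socket side [165. 341.] 0.56 [0.689 0.324 0.   ]
plug_socket top [179. 187.] 0.58 [0.679 0.323 0.   ]
   tri [0.6796 0.3241 0.006 ] [0.0031 0.0031]
1.4 [1.79996796e+02 1.23806579e-03 1.64538191e+02]
```

View pics/side0.png

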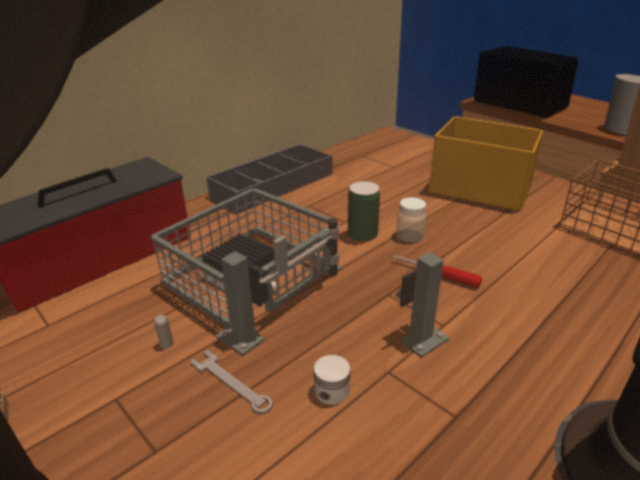

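View pics/top0.png

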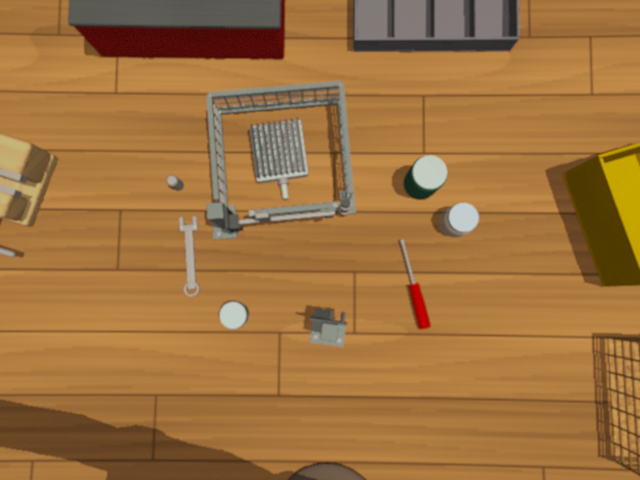

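The views agree with the reports: in the side view the tab is near (282,249), the catch post at (240,300) and the hold post at (425,300). Next I fit the guard pose from all the marks and check the whole arc with IK.

```bash
cat > fit.py <<'E'
from h import *
from scipy.optimize import least_squares
import json
Lp=dict(guard=(0,0,0,0),catch_post=(.246,0,0,0),tab=(.160,.014,.150,0),catch_seat=(.214,.014,.100,0),hold_post=(.246,0,0,1.35),hold_seat=(.214,.014,.100,1.35))
def pt(s,r,off,z,g):
    a=s[2]+g; d=np.array([np.cos(a),np.sin(a)]); n=np.array([-d[1],d[0]])  # n: swing direction (outward)
    return np.r_[np.array(s[:2])+r*d+off*n,z]
if __name__=="__main__":
    obs=[]
    for k in range(2):
        for n in("side","top"):
            p=ctrl.read_camera(n)
            for l in Lp:
                m=ctrl.mark_of(p,l)
                if m and m[0]["score"]>.5: obs.append((p,n,l,np.array(m[0]["point"])))
    f=lambda s:np.concatenate([(proj(p,pt(s,*Lp[l]))-x) for p,n,l,x in obs])
    R=least_squares(f,[.6234,-.0252,np.radians(96)],loss="soft_l1",x_scale=[.01,.01,.01])
    print(R.x,np.degrees(R.x[2]))
    e=f(R.x).reshape(-1,2)
    for o,v in zip(obs,e): print(o[1],o[2],np.round(v,1))
    json.dump(list(R.x),open("fit.json","w"))
    p=ctrl.read_camera("side")
    for k in range(0):pass
    s=R.x
    for flip in(0,180):
        q=[]
        for g in np.linspace(0,1.41,8):
            # tool y along n ; down
            j=ctrl.solve_ik(pt(s,.16,.014,.16,g),[180,0,np.degrees(s[2]+g)+flip]);q.append(None if j is None else np.round(j))
        print(flip);print(*q,sep="\n")
E
python3 fit.py
```

```text
[ 0.62720026 -0.03068601  1.67366286] 95.89381839682312
side guard [ 0.8 -0.8]
side catch_post [ 0.7 -0.5]
side tab [-1.8 -1. ]
side catch_seat [-1.   0.5]
side hold_post [-0.3  0.2]
side hold_seat [0.3 2.8]
top guard [ 4.5 -0.7]
top catch_post [ 0.1 -0. ]
top tab [-4.3  1.2]
top catch_seat [-0.8  1.4]
top hold_post [0.6 0.5]
top hold_seat [-1.1  0.3]
side guard [-0.1 -4.1]
side catch_post [ 1.2 -1.3]
side tab [-1.1 -0.6]
side catch_seat [-2.3  1.1]
side hold_post [ 3.1 -0.3]
side hold_seat [ 0.8 -1.4]
top guard [ 1.6 -1.7]
top tab [-4.2 -3. ]
top catch_seat [-1.3 -2. ]
top hold_post [3.2 2.4]
top hold_seat [0.3 1.6]
0
[-41.  28.  35.  99. -19.  58.   6.]
[-41.  25.  32. 104. -16.  56.  15.]
[-40.  21.  31. 108. -13.  54.  26.]
[-38.  18.  30. 112. -11.  53.  38.]
[-37.  16.  30. 115. -10.  52.  50.]
[-37.  14.  32. 117. -10.  51.  65.]
[-36.  14.  36. 118. -10.  51.  81.]
[-35.  14.  39. 119. -11.  51.  98.]
180
[ 28.  45. -71.  95.  44.  73. 134.]
[ -63.   41.   72.  105.  -43.   67. -139.]
[ -65.   38.   72.  109.  -40.   64. -127.]
[ -65.   34.   72.  113.  -37.   61. -116.]
[ -65.   31.   73.  116.  -35.   59. -103.]
[-64.  28.  73. 118. -32.  57. -90.]
[-47.  16.  50. 119. -16.  52. -93.]
[-48.  18.  57. 119. -19.  52. -74.]
```

```bash
sed -i 's/range(2)/range(4)/; s/^    for flip.*/    for flip in():/; s/        for o,v in zip.*//' fit.py; sed -i '/for o,v in zip/c\    for l in Lp: print(l,[np.round(np.median([v for o,v in zip(obs,e) if o[1]==n and o[2]==l],axis=0),1) for n in ("side","top")])' fit.py
python3 fit.py
cat > arm.py <<'E'
from fit import *
s=json.load(open("fit.json"))
def pose(g,b,off=.014,dr=0,dz=0,grip=.050):
    # grasp point on the tab at gate angle g, bar angle b ; TCP 19 mm further along the tool
    r=.035+.125*np.cos(b)-grip*np.sin(b)+dr; z=.100+.125*np.sin(b)+grip*np.cos(b)+dz
    a=s[2]+g; R=Ro.from_euler('z',a)*Ro.from_euler('y',-b)*Ro.from_euler('x',np.pi)
    return pt(s,r,off,z,g)+.019*R.as_matrix()[:,2],R.as_euler('xyz',degrees=True)
def stat(t=""):
    print(t,"t",round(ctrl.read_time_s(),2),"tcp",np.round(ctrl.read_tcp_pos(),4),"F",np.round(ctrl.read_wrist_force(),1),"w",round(ctrl.read_width(),4),"grip",np.round(ctrl.read_grip_force(),1))
E
python3 - <<'E'
from arm import *
p,o=pose(0,0);print(p,o)
ctrl.move_pose(p+[0,0,.12],o); stat()
ctrl.move_gripper(.06); stat()
ctrl.move_linear(p+[0,0,.05],o,max_speed=.1)
c=ctrl.read_camera("top");cv2.imwrite("pics/t1.png",cv2.resize(c["image"][150:300,180:380],None,fx=3.5,fy=3.5))
c=ctrl.read_camera("side");cv2.imwrite("pics/s1.png",cv2.resize(c["image"][150:350,180:380],None,fx=3,fy=3))
stat()
E
```

```text
[ 0.62561067 -0.03106386  1.66771354] 95.55294731599193
guard [array([ 0.4, -2. ]), array([ 2. , -0.8])]
catch_post [array([ 2. , -0.3]), array([-1.8, -2.5])]
tab [array([-2.5, -1.8]), array([-2. , -0.3])]
catch_seat [array([ 0.5, -1.2]), array([-2.1,  1.5])]
hold_post [array([2.8, 0.3]), array([1.9, 1. ])]
hold_seat [array([0.7, 2.5]), array([-1.2, -1.1])]
[0.59619388 0.12683057 0.131     ] [180.           0.          95.55294732]
 t 7.99 tcp [0.5959 0.1285 0.2508] F [0.5 0.1 0.4] w 0.0879 grip 0.0
 t 8.62 tcp [0.5962 0.1268 0.251 ] F [-0.5  0.7  0.5] w 0.0604 grip 0.0
 t 9.57 tcp [0.5967 0.1268 0.1818] F [-0.7  0.1  0.1] w 0.0603 grip 0.0
```

View pics/s1.png

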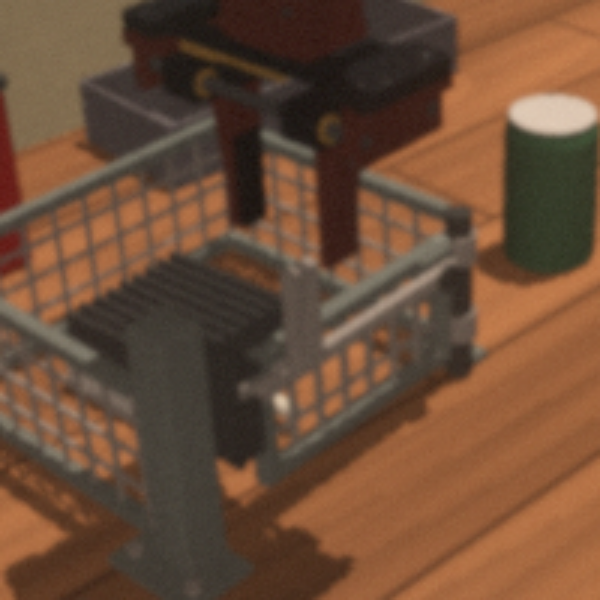

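View pics/t1.png

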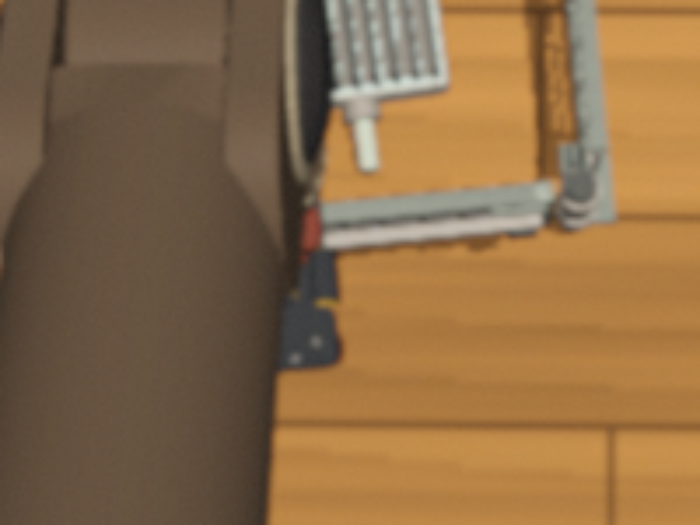

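The fingers straddle the tab in the side crop: tips at (245,222) and (338,260), tab top at (300,268). I'll descend and close softly.

```bash
python3 - <<'E'
from arm import *
p,o=pose(0,0,dr=-.002)
print(ctrl.move_linear(p+[0,0,.002],o,max_speed=.06,guard=6)); stat("down")
ctrl.move_gripper(.0,effort=5); stat("closed")
ctrl.dwell(.3); stat()
E
```

```text
False
down t 10.52 tcp [0.5967 0.1248 0.1333] F [0.3 0.8 0.1] w 0.06 grip 0.0
closed t 11.34 tcp [0.5963 0.1249 0.1329] F [-0.6 -0.4 -0.5] w 0.0099 grip 5.0
 t 11.64 tcp [0.5963 0.1249 0.1329] F [-0.9  0.2 -0.4] w 0.0101 grip 5.0
```

```bash
python3 - <<'E'
from arm import *
ctrl.move_gripper(.0,effort=20); stat("grip")
F0=np.mean([ctrl.read_wrist_force() for _ in range(5)],axis=0)
b=0
while b<.2:
    b+=.008
    p,o=pose(0,b,dr=-.002,dz=.002)
    hit=ctrl.move_linear(p,o,max_speed=.01,guard=5)
    F=np.mean([ctrl.read_wrist_force() for _ in range(3)],axis=0)-F0
    print(round(b,3),hit,np.round(F,1))
    if hit or abs(F[2])>5 or np.linalg.norm(F)>9: break
stat("end")
json.dump(b,open("b.json","w"))
E
```

```text
grip t 11.86 tcp [0.5963 0.1249 0.133 ] F [-0.4  0.4  0.9] w 0.0101 grip 20.0
0.008 False [-0.2 -0.2 -1.8]
0.016 False [-1.3  0.2 -1.8]
0.024 False [ 0.2  0.2 -2.9]
0.032 False [ 0.   0.1 -2.1]
0.04 False [-0.   1.1 -3.1]
0.048 False [-0.2 -0.1 -3.1]
0.056 False [ 0.7 -0.2 -3.3]
0.064 False [-0.4 -0.5 -4.3]
0.072 False [ 0.3 -0.2 -3.4]
0.08 False [ 0.3 -1.2 -4.1]
0.088 False [-0.5 -0.4 -3.6]
0.096 False [-0.5 -0.7 -3.3]
0.104 False [ 0.6 -0.5 -4.2]
0.112 False [ 0.6 -0.9 -4.4]
0.12 False [ 1.1 -0.8 -8.8]
end t 15.61 tcp [0.5967 0.1203 0.1474] F [ 0.7 -0.4 -7.9] w 0.01 grip 20.0
```

Roof contact is at b≈0.115, so I drop to 0.101 and swing out with guards.

```bash
python3 - <<'E'
from arm import *
B=.101
go=lambda g,b,v,gd: ctrl.move_linear(*pose(g,b,dr=-.002,dz=.002),max_speed=v,guard=gd)
print(go(0,B,.02,None)); stat("low")
F0=np.mean([ctrl.read_wrist_force() for _ in range(5)],axis=0)
for g in list(np.arange(.025,.2,.025))+list(np.arange(.25,1.2,.1)):
    hit=go(g,B,.03 if g<.2 else .06,7)
    F=np.mean([ctrl.read_wrist_force() for _ in range(2)],axis=0)-F0
    n=np.array([-np.sin(s[2]+g),np.cos(s[2]+g)]);d=np.array([n[1],-n[0]])
    print(round(g,3),hit,"Fn %.1f Fr %.1f Fz %.1f"%(F[:2]@n,F[:2]@d,F[2]),round(ctrl.read_time_s(),2))
    if hit or np.linalg.norm(F)>10: break
stat()
E
```

```text
False
low t 15.88 tcp [0.5968 0.1208 0.1455] F [-0.8 -3.4 -3.6] w 0.01 grip 20.0
0.025 False Fn -0.8 Fr 0.8 Fz -0.4 16.16
0.05 False Fn -0.8 Fr 0.1 Fz 1.3 16.43
0.075 False Fn -0.1 Fr -0.5 Fz 0.5 16.71
0.1 False Fn -0.0 Fr -0.8 Fz 2.4 16.98
0.125 False Fn -0.1 Fr -0.9 Fz 1.1 17.26
0.15 False Fn 0.2 Fr -1.3 Fz 0.9 17.53
0.175 False Fn -1.3 Fr -2.1 Fz 1.2 17.81
0.25 False Fn -0.4 Fr -2.4 Fz 1.0 18.15
0.35 False Fn -1.0 Fr -2.4 Fz -0.0 18.56
0.45 False Fn -1.3 Fr -1.5 Fz -0.4 18.97
0.55 False Fn -0.1 Fr -2.1 Fz 0.2 19.38
0.65 False Fn -1.3 Fr -1.6 Fz 1.3 19.78
0.75 False Fn -0.9 Fr -0.9 Fz 2.1 20.19
0.85 False Fn -1.1 Fr -0.8 Fz 1.2 20.6
0.95 False Fn -2.0 Fr -0.5 Fz 2.7 21.01
1.05 False Fn -0.9 Fr 1.1 Fz 2.9 21.42
1.15 False Fn -0.7 Fr 2.6 Fz 4.1 21.82
 t 21.82 tcp [0.4749 0.0053 0.1454] F [-3.  -1.9  0.5] w 0.0099 grip 20.0
```

```bash
python3 - <<'E'
from arm import *
c=ctrl.read_camera("side");cv2.imwrite("pics/s2.png",cv2.resize(c["image"][180:360,280:480],None,fx=3.3,fy=3.3,interpolation=cv2.INTER_CUBIC))
for b in(0,.05,.101): print(b,[np.round((proj(c,pt(s,.035+r*np.cos(b),.018,.1+r*np.sin(b),1.15))-[280,180])*3.3) for r in(.05,.15,.187)])
E
```

```text
0 [array([272., 230.]), array([370., 325.]), array([410., 364.])]
0.05 [array([272., 227.]), array([370., 312.]), array([411., 348.])]
0.101 [array([272., 223.]), array([371., 300.]), array([412., 332.])]
```

View pics/s2.png

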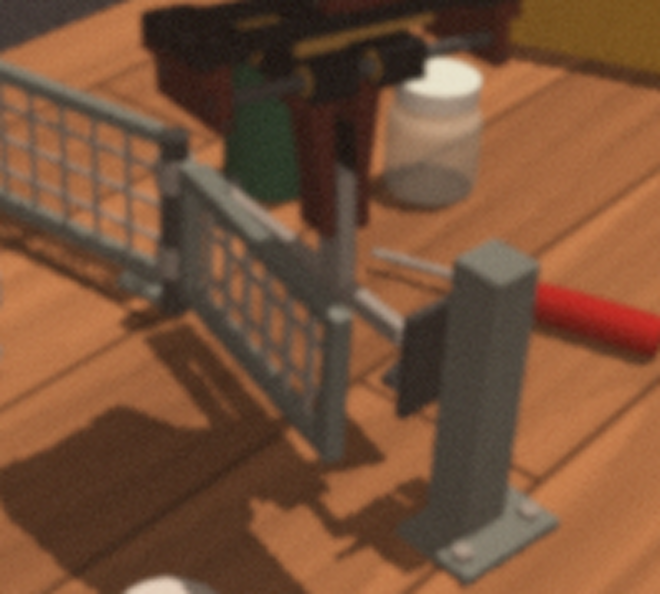

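The bar runs to about (402,328), matching b≈0.1, so it is still lifted and just short of the hold plate. Now I feel for the stop, back off, lower the bar and release.

```bash
python3 - <<'E'
from arm import *
B=.101
go=lambda g,b,v,gd: ctrl.move_linear(*pose(g,b,dr=-.002,dz=.002),max_speed=v,guard=gd)
F0=np.mean([ctrl.read_wrist_force() for _ in range(5)],axis=0)
g=1.15
while g<1.45:
    g+=.02
    hit=go(g,B,.02,6)
    F=np.mean([ctrl.read_wrist_force() for _ in range(4)],axis=0)-F0
    n=np.array([-np.sin(s[2]+g),np.cos(s[2]+g)]);d=np.array([n[1],-n[0]])
    print(round(g,3),hit,"Fn %.1f Fr %.1f Fz %.1f"%(F[:2]@n,F[:2]@d,F[2]),round(ctrl.read_time_s(),2))
    if hit or F[:2]@n<-5 or np.linalg.norm(F)>12: break
stat()
json.dump(g,open("g.json","w"))
t=ctrl.read_tcp_pos();print("actual g",np.arctan2(t[1]-s[1],t[0]-s[0])-s[2]-np.arctan2(.014,.16))
E
```

```text
1.17 False Fn 0.7 Fr 1.7 Fz 2.2 22.18
1.19 False Fn 0.1 Fr 1.4 Fz 2.4 22.49
1.21 False Fn 1.0 Fr 3.0 Fz 2.3 22.8
1.23 False Fn 0.4 Fr 3.0 Fz 2.7 23.11
1.25 False Fn 0.5 Fr 3.1 Fz 2.1 23.42
1.27 False Fn 0.6 Fr 3.5 Fz 2.3 23.73
1.29 False Fn -0.1 Fr 3.6 Fz 3.2 24.03
1.31 False Fn 0.5 Fr 3.6 Fz 3.0 24.34
1.33 False Fn 1.0 Fr 3.7 Fz 4.1 24.65
1.35 False Fn 0.2 Fr 3.3 Fz 3.8 24.96
1.37 True Fn -2.1 Fr -2.1 Fz 2.2 25.17
 t 25.17 tcp [ 0.4704 -0.0272  0.1453] F [0.5 1.3 2.4] w 0.01 grip 20.1
actual g 1.3620365530040637
```

```bash
python3 - <<'E'
from arm import *
B=.101
go=lambda g,b,v,gd: ctrl.move_linear(*pose(g,b,dr=-.002,dz=.002),max_speed=v,guard=gd)
for g in (1.362,1.366,1.370,1.375,1.38):
    hit=go(g,B,.01,7)
    F=np.mean([ctrl.read_wrist_force() for _ in range(8)],axis=0)
    n=np.array([-np.sin(s[2]+g),np.cos(s[2]+g)]);d=np.array([n[1],-n[0]])
    print(g,hit,"Fn %.1f Fr %.1f Fz %.1f"%(F[:2]@n,F[:2]@d,F[2]),np.round(ctrl.read_wrist_torque(),2))
    if hit or F[:2]@n<-7: break
c=ctrl.read_camera("side");cv2.imwrite("pics/s3.png",cv2.resize(c["image"][200:320,340:480],None,fx=5,fy=5,interpolation=cv2.INTER_CUBIC))
E
```

```text
1.362 False Fn -2.8 Fr 3.4 Fz 2.1 [ 0.72  0.36 -0.34]
1.366 False Fn -5.7 Fr 5.2 Fz 1.9 [ 1.13  0.34 -0.41]
1.37 False Fn -7.3 Fr 3.7 Fz 1.5 [ 1.53  0.4  -0.53]
```

View pics/s3.png

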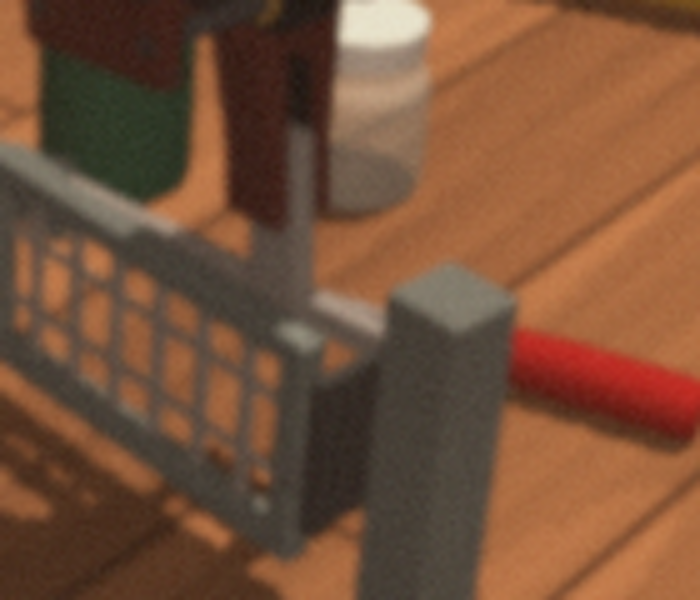

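The force builds steadily, so this is the stop, at g≈1.358. The crop shows the bar at (350,315) over the plate. I'll back off 4 mm and lower.

```bash
python3 - <<'E'
from arm import *
go=lambda g,b,v,gd: ctrl.move_linear(*pose(g,b,dr=-.002,dz=.002),max_speed=v,guard=gd)
g=1.341
go(g,.101,.02,None);stat("back")
for b in np.arange(.09,-.001,-.01):
    hit=go(g,max(b,0),.02,6); F=np.mean([ctrl.read_wrist_force() for _ in range(4)],axis=0)
    print(round(b,3),hit,np.round(F,1))
    if hit: break
stat("low")
c=ctrl.read_camera("side");cv2.imwrite("pics/s4.png",cv2.resize(c["image"][200:320,340:480],None,fx=5,fy=5,interpolation=cv2.INTER_CUBIC))
E
```

```text
back t 26.48 tcp [ 0.4706 -0.0247  0.1454] F [-4.2  0.3  1.4] w 0.0098 grip 20.0
0.09 False [-4.2 -1.2  1.6]
0.08 False [-5.1  0.3  2.1]
0.07 False [-5.  -0.8  3.1]
0.06 False [-5.3 -0.9  3.3]
0.05 False [-5.2 -0.4  3.3]
0.04 False [-5.4 -1.2  2.3]
0.03 False [-5.2 -0.9  2.4]
0.02 False [-5.6 -0.2  2.2]
0.01 False [-6.  -1.6  3.1]
0.0 False [-5.9 -1.   3.3]
low t 28.98 tcp [ 0.4666 -0.0241  0.1329] F [-5.9 -1.   3.3] w 0.0097 grip 20.0
```

View pics/s4.png

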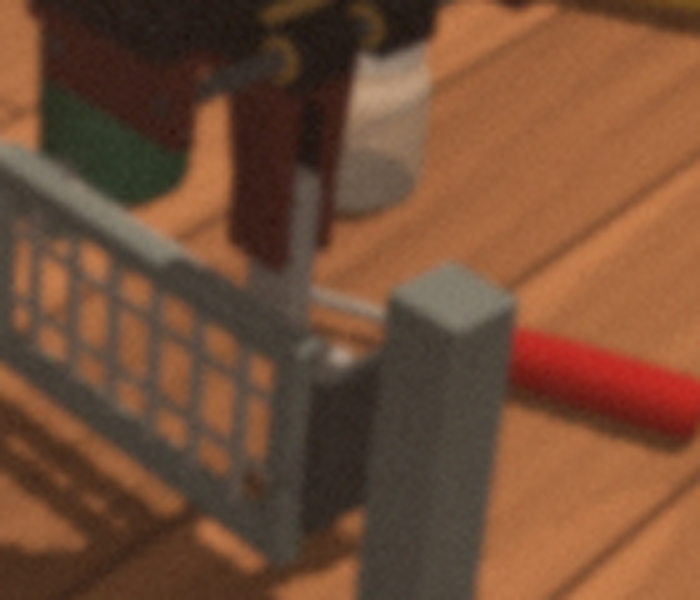

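The bar is now down behind the plate edge, at (340,355). I'll relax the grip, release, rise and check.

```bash
python3 - <<'E'
from arm import *
ctrl.move_gripper(0,effort=3); ctrl.move_gripper(.04); stat("open")
p,o=pose(1.341,0,dr=-.002,dz=.002)
ctrl.move_linear(p+[0,0,.12],o,max_speed=.1); stat("up")
ctrl.dwell(.5)
c=ctrl.read_camera("side");cv2.imwrite("pics/s5.png",cv2.resize(c["image"][180:330,310:480],None,fx=4,fy=4,interpolation=cv2.INTER_CUBIC))
m=ctrl.mark_of(c,"tab");print(m[0]["point"],m[0]["score"],[np.round(proj(c,pt(s,.035+.125*np.cos(b)-.05*np.sin(b),.014,.1+.125*np.sin(b)+.05*np.cos(b),1.341)),1) for b in(0,.03,.1)])
E
```

```text
open t 29.9 tcp [ 0.4672 -0.024   0.133 ] F [ 0.6 -0.3 -0.3] w 0.0401 grip 0.0
up t 31.25 tcp [ 0.4668 -0.024   0.2524] F [-0.6 -1.  -0.6] w 0.0406 grip 0.0
[399.7, 240.3] 0.56 [array([397.1, 240.9]), array([396.6, 238.7]), array([395.3, 233.4])]
```

View pics/s5.png

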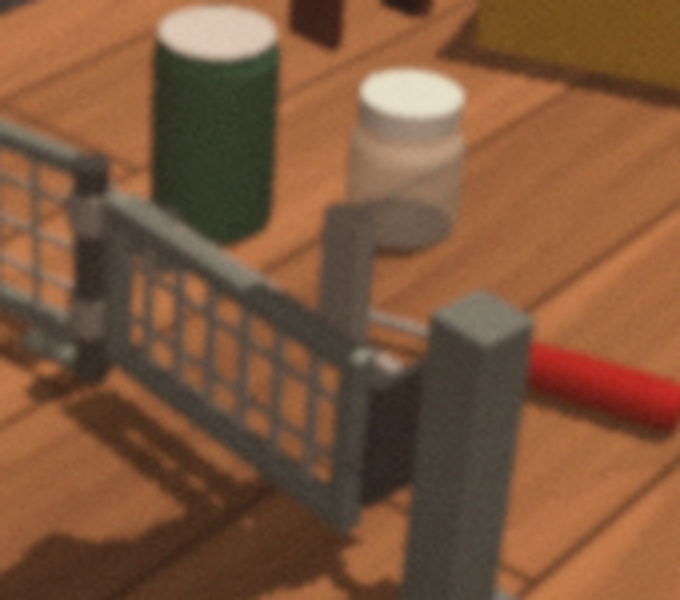

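The tab mark is at row 240.3, against 240.9 expected for b=0 and about 235 if the bar sat on the lip. The bar is also hidden behind the gate's top tube, so it lies level in the notch.

```bash
python3 -c "
from h import *
print(ctrl.hand_in())"
```

```text
the job is handed in; nothing more can be done
None
```

I opened the gate to about 1.34 rad, dropped the bar into the hold-open notch, and handed the job in with the gripper clear; the hand-in returned no verdict. The final picture showed the bar level in the notch. The force changes I read at the tool stayed under about 10 N, well below the 30 N limit on the posts.

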